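Set up the flat lap: hand rest on, settling box under the drain

ROBOT

A 6-joint arm with a two-finger parallel gripper is mounted at the origin on the work surface. World frame = base frame: x ahead of the robot, y to its left, z up, the work surface at z = 0. Lengths are in mm, angles in rad, forces in N, time in s.
With the tool pointing down it reaches from about 375 to 900 mm from the base axis. Payload 3.1 kg.
Tool frame: the origin (TCP) lies midway between the tips of the shut fingers; the grasp point (between the pads) lies bot.grip_depth behind it (bot.grip_depth is the distance from the TCP to the grasp point, in mm); z points along the fingers, y is the line along which they close (so a half turn about z gives the same grasp; the last joint's range is limited). The gripper opens to 85 mm and grips with 20 to 120 N. Pads are 22 mm wide; open, the fingers measure 114 mm over their backs; the gripper's body (76 mm by 85 mm) begins 54 mm behind the grasp point. The pads swing forward as they close: fully open they stand 13 mm farther back than shut.
Start: joints at [0.996, 0.527, 1.433, -0, 1.181, -0.178], TCP at [241.501, 576.432, 231.31] pointing down, gripper open.
Joint ranges: [-3.08, 3.08], [-0.75, 2.2], [0.22, 2.44], [-1.43, 4.57], [0, 2.65], [-2.85, 2.85]. Speed limits (rad/s): [2.79, 2.79, 3.14, 3.14, 3.14, 3.14].

INTERFACE

Orientations are given as a unit quaternion [x, y, z, w].
In Python, from station import bot gives the robot as it stands.
- The arm moves only by the tool send_rows, never from a script. Its argument "motion" is a list of rows, each an object of numbers: "tx", "ty", "tz": the shift along the tool's x, y, z in m; "roll": the turn about the tool's z in degrees; "fingers": the opening, from -1 (shut) to 1 (fully open). A call has 1 to 12 rows; each row is the pose to reach, as a shift and turn from the pose commanded when the call began, along the tool's axes at that moment; what a row does not reach only later rows make up. A row lasts 1/10 s, in which the tool goes at most 50 mm and 8.59 degrees, less where a joint would pass 70% of its speed; a pose out of reach is approached as far as the arm can. A call with a gripper value outside its range is refused whole. The fingers move at their own pace and stop on an object; "force" is the grip in N (left out, the last holds). Time passes only in rows, so rows that repeat a pose let the fingers close. It gives the time, the measured TCP pose, the force, the opening and the grip force at its end, in the units of the state.
- bot.read_state(): the state, without advancing time (a new reading comes with each control period).
- bot.camera(name): name is "side" or "top"; returns the picture (400x640x3 uint8, blue, green, red); there is no depth.
- bot.get_calibration(name): a dict with "mtx" (3x3 intrinsics, pixels), "rvec" (rotation vector, rad) and "tvec" (3), from world to camera coordinates, as OpenCV has them. Camera axes: x right, y down, z forward; pixel columns grow to the right and rows downward; lengths in mm; the calibration is good to about 2 mm. A picture is of the moment at which its call begins. get_calibration takes no time and is no camera call.
- bot.hand_in(): hands the job in; it is judged then, once.
The state is a dict: "time_s": time; "joints": joint angles; "joint_vel": joint speeds; "joint_torque": joint torques, N m; "tool_pos": TCP position; "ee_rot": TCP orientation; "contact_force": force on the tool from outside, world axes, zero at the start; "ft_torque": the same for the moment, N m; "finger_gap": opening from 0.0 (shut) to 1.0 (fully open); "grasp_force": force on a finger pad.
Only numpy, scipy, OpenCV 4.12 (cv2) and the standard library are available. Lean on these libraries where they do the work, as an engineer would, in place of code of your own. Each camera call takes 0.05 s, during which the arm holds its last target. There are 200 camera calls.

TASK

Set the flat lap up for wet grinding: fit the hand rest over its two pins, pad up and fully flush on its bosses, and slide the settling box along the bench, without lifting or tipping it, until its round strainer is centred under the drain spout and the box stands square, end-on to the machine's front. Leave everything else on the bench where it is.

Things in the scene. Friction and masses are not known exactly. Their poses are not given: they have to be found in the camera images.
- flat_lap: Fixed grey machine at the left, 380 mm deep (own x) by 360 wide (own y), deck at 110 mm. Origin under its centre at bench level; its front face (own x = -190 mm) looks along its -x; z up. On the deck: black splash bowl (outer radius 125 mm about own x = +50, y = 0, rim 40 mm above the deck), drip tank on a post at x 165, y 130 (260 mm above the deck), two pins by the front edge.
- rest_seat (a point): Seat of the hand rest: midway between the pins at the height of the boss tops, 130 mm above the bench (own x = -150 mm, y = 0 of the machine). Seated, the rest's origin is here and its long x axis lies along the machine's y axis, either way round. The two bosses are 32 mm across and rise 20 mm above the deck.
- pin_a (a point): Tip of the locating pin at the machine's own y = +75 mm. The pins are upright steel, 10 mm in diameter, 19 mm tall above the boss (last 5 mm tapered to 5 mm), 150 mm apart.
- pin_b (a point): Tip of the other locating pin, at the machine's own y = -75 mm.
- drain_spout (a point): Centre of the lower, open end of the drain spout, 68 mm above the bench: a steel pipe 18 mm in diameter that comes 70 mm out of the machine's front face at 94 mm height (own y = 0 of the machine) and turns down.
- lap_rest: Loose hand rest (0.30 kg), lying flat, pad up, between box and machine: aluminium plate 190 mm (own x) by 64 (y) by 8 thick with two through holes, 12 mm wide, at x = +75 and -75 mm, y = 0. On its middle a black rubber pad, 96 mm (x) by 40 (y), from 8 to 30 mm above the plate's underside: grip it across the 40 mm. Origin: centre of the underside, z up. Same after a half turn.
- settling_box: Loose closed grey plastic box (0.45 to 0.9 kg), 160 mm long (own x) by 110 wide (own y) by 50 tall, sides vertical, top flat: too wide to grip, so push it. Origin: centre of its underside, z up. Its strainer lies towards its +x end, which is to face the machine: at the end its x axis points the same way as the machine's x axis.
- strainer (a point): Centre of the round steel strainer (66 mm across, flush in the box's top, 50 mm high), 40 mm from the box's origin along its +x, on its centre line.
- drink_can: Green drink can, 66 mm in diameter, 115 mm tall, upright; leave it alone. Origin at the centre of its foot.
- polish_jar: Amber jar with white lid, 70 mm in diameter, 80 mm tall; leave it alone. Origin at the centre of its foot.
- agate_nodule: Half of a brown agate nodule, cut face up, 72 mm in diameter, 46 mm tall; leave it alone. Origin at the centre of its foot.
- dop_block: Wooden block 60 mm (own x) by 140 mm (own y) by 45 mm with brass dops standing in it up to 85 mm; leave it alone. Origin at the centre of its underside.
- stone_tray: Shallow white sorting tray 80 mm (own x) by 130 mm (own y) by 18 mm with cut stones; leave it alone. Origin at the centre of its underside.
- spray_bottle: Clear spray bottle, 76 mm in diameter, 195 mm tall, its trigger head reaching 60 mm from its axis; leave it alone. Origin at the centre of its foot.
- visor: Black magnifier visor with headband, about 260 mm (own x) by 160 mm (own y) by 75 mm tall; leave it alone. Origin on the bench 50 mm from the headband's centre, towards the lenses (-x).
Mind the look-alikes: they are no part of the job. What is shaped like the lap_rest but green is not meant.

How it is judged:
By the outcome, as a careful person would: the job done as asked, in the order asked, and still so for the second after the job is handed in, with the robot touching nothing.
It also fails if it takes over 67 s, if anything falls off the work surface, if the arm or the gripper's body presses on something with over 40 N, if the wrist force passes 120 N, or if a joint passes its speed limit or range.

## Working session

There is one attempt and no reset: what is moved stays moved. The work goes in short steps, Python scripts to look and compute and a tool call to move; the robot and the scene stay as the last step left them, time stands still between calls to the robot, and variables do not carry over. Pictures are saved under pics/ and viewed, at most 10 in all, crops included, and the job is handed in when it is done.

Besides the shell and the picture viewer there is one more tool, called after "Request:" as name(argument=value, ...) on one line, values as JSON. send_rows: Moves the arm, as the interface text tells. Its arguments: {"type":"object","properties":{"motion":{"type":"array"},"force":{"type":"number"}},"required":["motion"]}

```bash
ls; mkdir -p pics; python3 - <<'E'
from station import bot
import cv2
for n in("top","side"):
    cv2.imwrite(f"pics/{n}0.png",bot.camera(n)); c=bot.get_calibration(n); print(n,c)
print(bot.read_state(),bot.grip_depth)
E
```

```text
pics
top {'mtx': array([[475.89315762,   0.        , 316.355745  ],
       [  0.        , 475.89315762, 200.39625294],
       [  0.        ,   0.        ,   1.        ]]), 'rvec': array([ 2.14686709, -2.15795447,  0.15552636]), 'tvec': array([ -66.17908946,  503.47022258, 1679.3818956 ])}
side {'mtx': array([[418.92515143,   0.        , 318.94292515],
       [  0.        , 418.92515143, 200.25030058],
       [  0.        ,   0.        ,   1.        ]]), 'rvec': array([ 2.0227267 , -0.74985178,  0.38708437]), 'tvec': array([-444.40600387,  237.59195234, 1398.91394931])}
{'time_s': 0.1, 'joints': array([ 9.95469906e-01,  5.28357940e-01,  1.43379350e+00, -3.43722782e-06,
        1.18142319e+00, -1.78476971e-01]), 'joint_vel': array([ 0.00075612, -0.00231392, -0.0030415 ,  0.00217114, -0.0002201 ,
        0.00031528]), 'joint_torque': array([ 7.68757818e-04, -4.43306494e+01, -1.78585947e+01, -1.69889049e-04,
        3.88453191e-03, -1.70020763e-05]), 'tool_pos': array([241.16746838, 575.88147664, 230.43471717]), 'ee_rot': array([ 1.97124473e-01,  9.80377968e-01, -9.22014341e-04, -3.63246632e-04]), 'contact_force': array([ 0.00608589, -0.06546324,  0.00782967]), 'ft_torque': array([-0.06254736, -0.02515217,  0.03988338]), 'grasp_force': 0.0, 'finger_gap': 0.9996819534902874} 18.700000000000003
```

View pics/top0.png

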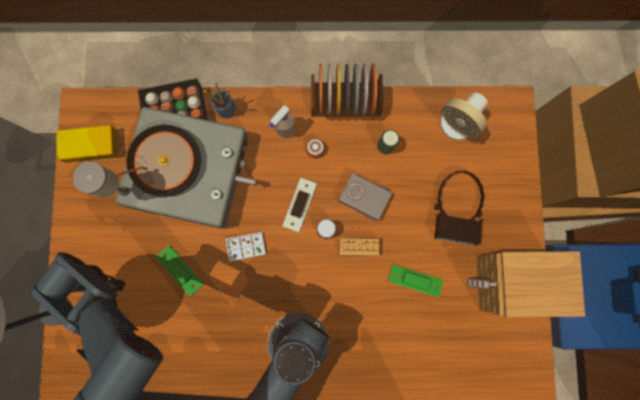

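View pics/side0.png

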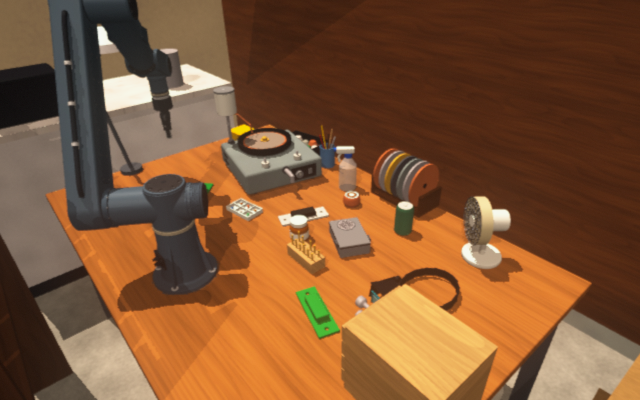

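The top view shows the lap at the left (centre near 185,165), the white rest at (299,205), the box at (365,196) and the spout at (245,181). The arm's hand is at (297,345). The green rests at (180,270) and (415,280) are decoys. I'll enlarge the parts that matter.

```bash
python3 - <<'E'
import cv2,numpy as np
def crop(n,x,y,w,h,s):
    im=cv2.imread(f"pics/{n}0.png")[y:y+h,x:x+w]
    im=cv2.resize(im,None,fx=s,fy=s,interpolation=cv2.INTER_CUBIC)
    for i in range(0,w,10):
        cv2.line(im,(i*s,0),(i*s,6 if i%50 else 14),(0,255,255),1)
        if i%20==0: cv2.putText(im,str(x+i),(i*s,24),0,.4,(0,255,255),1)
    for i in range(0,h,10):
        cv2.line(im,(0,i*s),(6,i*s),(0,255,255),1)
        if i%20==0: cv2.putText(im,str(y+i),(8,i*s+4),0,.4,(0,255,255),1)
    cv2.imwrite(f"pics/{n}_c{x}.png",im)
crop("top",110,100,150,130,5) if 0 else crop("top",190,130,90,105,5)
crop("top",275,160,125,85,6)
crop("side",215,115,160,150,4) if 0 else crop("side",215,120,160,140,4)
E
```

```text
(no output)
```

View pics/top_c190.png

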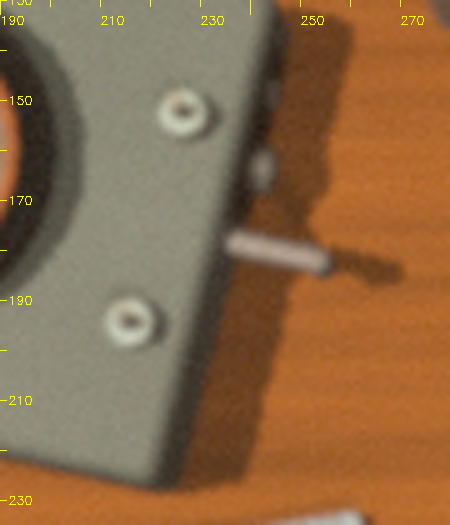

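View pics/top_c275.png

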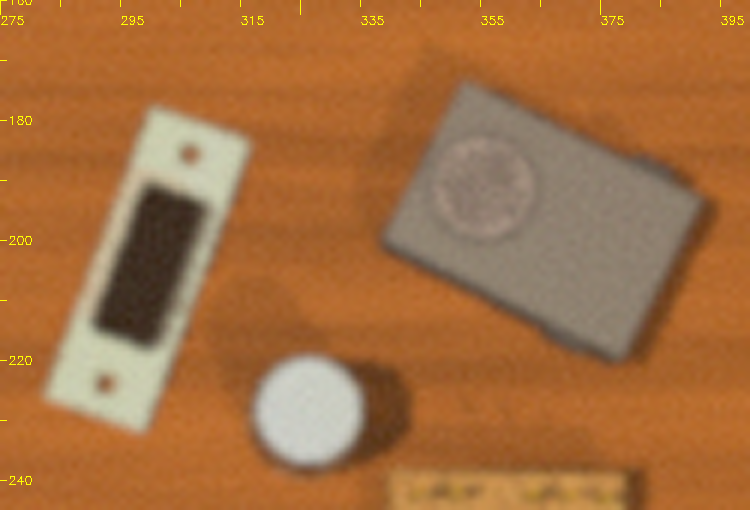

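View pics/side_c215.png

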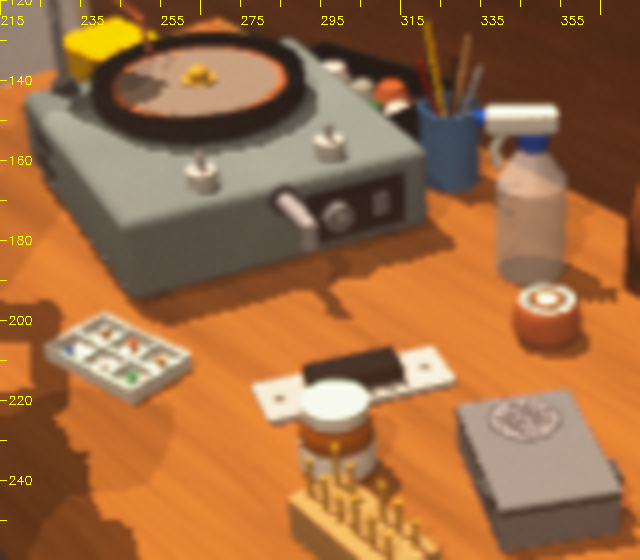

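Readings from the crops (original pixels):
- **Top:** bosses (226.6,152.2) and (216,194.4), spout elbow (254,182), rest holes (306.7,185.7) and (292.5,223.8). Box corners (352.7,173.7), (338.7,200.3), (378.7,219.7), (392.8,193.7), strainer (355.7,191.5).
- **Side:** pin tips (297.5,152) and (265,158.8), spout mouth (292.5,181.2), holes (321.2,211.8) and (285.2,219.7), strainer (346.3,224.5).

```bash
cat > h.py <<'E'
import cv2,numpy as np
from station import bot
from scipy.optimize import least_squares
C={n:bot.get_calibration(n) for n in("top","side")}
def proj(n,P):
    c=C[n]; return cv2.projectPoints(np.array(P,float).reshape(-1,1,3),c["rvec"],c["tvec"],c["mtx"],None)[0].reshape(-1,2)
def pm(n):
    c=C[n]; return c["mtx"]@np.c_[cv2.Rodrigues(c["rvec"])[0],c["tvec"]]
def tri(a,b):
    X=cv2.triangulatePoints(pm("top"),pm("side"),np.array(a,float),np.array(b,float)); return (X[:3]/X[3]).ravel()
def ray(n,uv,z):
    c=C[n]; R=cv2.Rodrigues(c["rvec"])[0]; o=-R.T@c["tvec"]
    d=R.T@np.linalg.inv(c["mtx"])@np.r_[uv,1]; return o+d*(z-o[2])/d[2]
def world(p,L):
    x,y,a,*z=p; L=np.array(L,float); c,s=np.cos(a),np.sin(a)
    return np.c_[x+c*L[:,0]-s*L[:,1],y+s*L[:,0]+c*L[:,1],L[:,2]+(z[0] if z else 0)]
def fit(obs,p0):  # obs {cam:[(local,uv)]}
    f=lambda p:np.concatenate([(proj(n,world(p,[l for l,_ in o]))-[u for _,u in o]).ravel() for n,o in obs.items()])
    r=least_squares(f,p0,loss='soft_l1'); return r.x,np.round(f(r.x).reshape(-1,2),1).tolist()
E
python3 - <<'E'
from h import *
T=lambda a,b:print(np.round(tri(a,b),1))
print("holes");T((306.7,185.7),(321.2,211.8));T((292.5,223.8),(285.2,219.7))
print("bosstop");T((226.6,152.2),(297.5,155.7));T((216,194.4),(265.5,163))
print("pintips");T((226.8,151.6),(297.5,152));T((216.2,194),(265,158.8))
print("spout");T((254,182),(292.5,181.2))
print("strainer");T((355.7,191.5),(346.3,224.5))
for n in C: print(n,"cam",ray(n,(320,200),0).round(), (-cv2.Rodrigues(C[n]["rvec"])[0].T@C[n]["tvec"]).round())
h=75
print("rest",fit({"top":[((h,0,8),(306.7,185.7)),((-h,0,8),(292.5,223.8)),((95,32,8),(300,177.5)),((95,-32,8),(317,183.7)),((-95,-32,8),(299.2,232.2)),((-95,32,8),(282,226.7))],"side":[((h,0,8),(321.2,211.8)),((-h,0,8),(285.2,219.7))]},[500,400,-.3,0]))
b=[(80,-55,50),(80,55,50),(-80,55,50),(-80,-55,50)]
print("box",fit({"top":list(zip(b,[(352.7,173.7),(338.7,200.3),(378.7,219.7),(392.8,193.7)]))+[((40,0,50),(355.7,191.5))],
"side":list(zip(b,[(357.7,217.7),(329.2,222),(339.2,242.5),(369.2,237)]))+[((40,0,50),(346.3,224.5))]},[550,100,1.9,0]))
m=[(-150,-75,130),(-150,75,130)]
# which y? machine x axis points image-left (world +y)
print("mach",fit({"top":list(zip(m,[(226.6,152.2),(216,194.4)]))+[((-190,180,110),(221,227.4))],"side":list(zip(m,[(297.5,155.7),(265.5,163)]))},[500,650,1.4,0]))
E
```

```text
holes
[562.6 -34.1   5.4]
[422.4  17.9   4.9]
bosstop
[661.9 241.4 121.3]
[514.1 274.  123.9]
pintips
[659.2 236.9 141.7]
[511.4 268.9 146.7]
spout
[565.5 152.8  66.4]
strainer
[ 533.2 -210.3   50.9]
top cam [509. -82.   0.] [ 267.  -58. 1733.]
side cam [623.  43.   0.] [ -325. -1108.   937.]
rest (array([ 4.91754705e+02, -7.90632343e+00, -3.50054648e-01, -2.50697113e+00]), [[-0.0, -0.0], [0.1, 0.1], [0.4, 0.2], [-0.3, -0.2], [-0.2, -0.2], [0.5, -0.6], [-0.4, 0.0], [-0.5, 0.0]])
box (array([ 513.66714064, -245.15879099,   -5.20365608,    1.83376183]), [[0.2, -0.8], [0.1, -0.6], [0.1, 0.9], [-0.2, -0.2], [0.1, -0.1], [-0.5, -1.4], [-0.7, -1.7], [-0.0, 4.2], [1.3, 5.1], [-0.6, -0.1]])
mach (array([620.89536795, 403.77481127, 950.10573257,  -7.00667086]), [[0.2, 0.1], [0.1, -0.3], [0.0, -0.3], [-0.4, -0.2], [-0.4, 0.2]])
```

```bash
cat >> h.py <<'E'
def go(x,y,z,yaw):  # target TCP world mm, tool-y yaw deg -> tool-frame shift
    from scipy.spatial.transform import Rotation as R
    s=bot.read_state(); M=R.from_quat(s["ee_rot"]).as_matrix()
    d=M.T@(np.array([x,y,z])-s["tool_pos"])/1000
    cur=np.degrees(np.arctan2(M[1,1],M[0,1])); r=-((yaw-cur+90)%180-90)
    print("tx %.4f ty %.4f tz %.4f roll %.2f"%(*d,r),"now",s["tool_pos"].round(1),"yaw %.2f"%cur)
E
python3 - <<'E'
from h import *
b=[(80,-55,50),(80,55,50),(-80,55,50),(-80,-55,50)]; bt=list(zip(b,[(352.7,173.7),(338.7,200.3),(378.7,219.7),(392.8,193.7)]))+[((40,0,50),(355.7,191.5))]
bs=list(zip(b[:2],[(357.7,217.7),(329.2,222)]))+[((40,0,50),(346.3,224.5))]
m=[(-150,-75,130),(-150,75,130)]; mt=list(zip(m,[(226.6,152.2),(216,194.4)]))
t=[(-150,-75,149),(-150,75,149)]
ms=list(zip(m,[(297.5,155.7),(265.5,163)]));ts=list(zip(t,[(297.5,152),(265,158.8)]))
mt2=list(zip(t,[(226.8,151.6),(216.2,194)]))
h=75
rt=[((h,0,8),(306.7,185.7)),((-h,0,8),(292.5,223.8)),((95,32,8),(300,177.5)),((95,-32,8),(317,183.7)),((-95,-32,8),(299.2,232.2)),((-95,32,8),(282,226.7))]
rs=[((h,0,8),(321.2,211.8)),((-h,0,8),(285.2,219.7))]
sp=[((-260,0,68),(292.5,181.2))]
def sh(n,o,p):
    p,r=fit(o,p); w=world(p,[(0,0,0),(-150,0,0),(-260,0,0)]) 
    print(n,p.round(3),r, w[1:,:2].round(1).tolist() if n[0]=="m" else "")
sh("box t",{"top":bt},[513,-245,1.08]);sh("box ts",{"top":bt,"side":bs},[513,-245,1.08])
sh("rest t",{"top":rt},[492,-8,-.35]);sh("rest ts",{"top":rt,"side":rs},[492,-8,-.35])
sh("mach t",{"top":mt+mt2},[620,404,1.345]);sh("mach s",{"side":ms+ts+sp},[620,404,1.345]);sh("mach ts",{"top":mt+mt2,"side":ms+ts+sp},[620,404,1.345])
for n,uv,z in [("jarlid",(326.3,228.3),80),("agate",(315,148),46),("can",(388,142),115),("spout t",(254,182),80),("dop TL",(341,239),45),("dop TR",(378,239),45),("tray",(245,246),18),("bottle",(285,125),100)]: print(n,ray("top",uv,z).round(1))
go(491.5,-7,120,69.9)
E
```

```text
box t [ 513.33  -245.233    1.089] [[-0.1, -0.5], [0.1, -0.2], [0.3, 0.9], [-0.3, -0.3], [0.0, 0.2]] 
box ts [ 513.766 -246.162    1.084] [[0.3, -0.6], [0.3, -0.4], [0.4, 0.8], [-0.0, -0.3], [0.3, 0.0], [-0.4, -0.9], [-0.6, -1.2], [-0.4, 0.4]] 
rest t [ 4.91022e+02 -7.68500e+00 -3.50000e-01] [[-0.1, 0.0], [0.1, 0.2], [0.3, 0.3], [-0.4, -0.1], [-0.3, -0.0], [0.4, -0.5]] 
rest ts [ 4.91281e+02 -8.23500e+00 -3.50000e-01] [[0.1, -0.0], [0.2, 0.2], [0.4, 0.2], [-0.2, -0.2], [-0.1, -0.1], [0.5, -0.5], [-0.4, -0.4], [-0.6, -0.4]] 
mach t [617.37  400.883   1.35 ] [[0.6, 0.4], [0.7, 0.2], [-0.6, -0.4], [-0.7, -0.2]] [[584.6, 254.5], [560.5, 147.2]]
mach s [617.715 392.587   1.332] [[0.2, -0.4], [-0.2, -0.2], [-0.0, -0.6], [-0.1, 0.0], [0.1, 1.5]] [[582.2, 246.9], [556.1, 140.0]]
mach ts [618.037 399.319   1.348] [[1.1, 0.3], [1.1, 0.1], [-0.1, -0.4], [-0.3, -0.3], [-0.3, -1.1], [-0.4, -0.7], [-0.5, -1.4], [-0.3, -0.5], [0.1, 0.7]] [[584.9, 253.0], [560.5, 145.8]]
jarlid [ 398.7 -102.5   80. ]
agate [693.9 -64.8  46. ]
can [ 696.9 -319.9  115. ]
spout t [563.4 150.9  80. ]
dop TL [ 363.3 -155.2   45. ]
dop TR [ 362.6 -286.4   45. ]
tray [341.5 188.1  18. ]
bottle [764.2  41.2 100. ]
tx -0.4562 ty -0.4406 tz 0.1111 roll -2.64 now [241.2 575.9 230.4] yaw 67.26
```

Request:
send_rows(motion=[{"tx":-0.038,"ty":-0.037,"tz":0.0,"roll":0,"fingers":0.6},{"tx":-0.456,"ty":-0.4405,"tz":0.0,"roll":-2.6,"fingers":0.6},{"tx":-0.456,"ty":-0.4405,"tz":0.0,"roll":-2.6,"fingers":0.6},{"tx":-0.456,"ty":-0.4405,"tz":0.0,"roll":-2.6,"fingers":0.6},{"tx":-0.456,"ty":-0.4405,"tz":0.0,"roll":-2.6,"fingers":0.6},{"tx":-0.456,"ty":-0.4405,"tz":0.0,"roll":-2.6,"fingers":0.6},{"tx":-0.456,"ty":-0.4405,"tz":0.0,"roll":-2.6,"fingers":0.6},{"tx":-0.456,"ty":-0.4405,"tz":0.0,"roll":-2.6,"fingers":0.6},{"tx":-0.456,"ty":-0.4405,"tz":0.0,"roll":-2.6,"fingers":0.6},{"tx":-0.456,"ty":-0.4405,"tz":0.0,"roll":-2.6,"fingers":0.6},{"tx":-0.456,"ty":-0.4405,"tz":0.08,"roll":-2.6,"fingers":0.6},{"tx":-0.456,"ty":-0.4405,"tz":0.12,"roll":-2.6,"fingers":0.6}])

```text
time_s: 1.3
tool_pos: [472.5, 43.0, 170.6]
ee_rot: [0.176, 0.984, 0.0, 0.003]
contact_force: [1.0, 1.2, -0.2]
finger_gap: 0.801
grasp_force: 0.0
```

```bash
python3 -c "
from h import *
s=bot.read_state();print(s['time_s'],s['finger_gap'])
go(491.3,-8,60,69.9)"
```

```text
1.3 0.8005636659884784
tx -0.0345 ty -0.0415 tz 0.1108 roll -0.13 now [472.5  43.  170.6] yaw 69.77
```

Request:
send_rows(motion=[{"tx":-0.02,"ty":-0.02,"tz":0.05,"fingers":0.6},{"tx":-0.02,"ty":-0.02,"tz":0.05,"fingers":0.6},{"tx":-0.02,"ty":-0.02,"tz":0.05,"fingers":0.6},{"tx":-0.02,"ty":-0.02,"tz":0.05,"fingers":0.6}])

```text
invalid input
```

```bash
python3 -c "
from h import *
go(491.3,-8,9,69.9)"
```

```text
tx -0.0342 ty -0.0415 tz 0.1618 roll -0.13 now [472.5  43.  170.6] yaw 69.77
```

Every row must give all its numbers.

Request:
send_rows(motion=[{"tx":-0.02,"ty":-0.02,"tz":0.05,"roll":0,"fingers":0.6},{"tx":-0.02,"ty":-0.02,"tz":0.05,"roll":0,"fingers":0.6},{"tx":-0.02,"ty":-0.02,"tz":0.05,"roll":0,"fingers":0.6},{"tx":-0.02,"ty":-0.02,"tz":0.05,"roll":0,"fingers":0.6}])

```text
time_s: 1.7
tool_pos: [481.4, 20.8, 120.6]
ee_rot: [0.174, 0.985, 0.0, 0.0]
contact_force: [0.1, 0.7, 0.0]
finger_gap: 0.802
grasp_force: 0.0
```

```bash
python3 -c "
from h import *
go(491.3,-8,9,69.9)"
```

```text
tx -0.0191 ty -0.0237 tz 0.1116 roll 0.01 now [481.4  20.8 120.6] yaw 69.91
```

Request:
send_rows(motion=[{"tx":-0.019,"ty":-0.0235,"tz":0.03,"roll":0,"fingers":0.6},{"tx":-0.019,"ty":-0.0235,"tz":0.06,"roll":0,"fingers":0.6},{"tx":-0.019,"ty":-0.0235,"tz":0.09,"roll":0,"fingers":0.6},{"tx":-0.019,"ty":-0.0235,"tz":0.105,"roll":0,"fingers":0.6},{"tx":-0.019,"ty":-0.0235,"tz":0.111,"roll":0,"fingers":0.6},{"tx":-0.019,"ty":-0.0235,"tz":0.111,"roll":0,"fingers":0.6},{"tx":-0.019,"ty":-0.0235,"tz":0.111,"roll":0,"fingers":0.6}])

```text
time_s: 2.4
tool_pos: [492.3, -8.1, 10.2]
ee_rot: [0.174, 0.985, -0.0, 0.001]
contact_force: [0.5, 0.1, -0.9]
finger_gap: 0.802
grasp_force: 0.0
```

```bash
python3 -c "
from h import *
go(491.3,-8,9,69.9)"
```

```text
tx 0.0010 ty -0.0002 tz 0.0012 roll 0.03 now [492.3  -8.1  10.2] yaw 69.93
```

Request:
send_rows(motion=[{"tx":0,"ty":0,"tz":0,"roll":0,"fingers":-0.2},{"tx":0,"ty":0,"tz":0,"roll":0,"fingers":-0.4},{"tx":0,"ty":0,"tz":0,"roll":0,"fingers":-0.4},{"tx":0,"ty":0,"tz":0,"roll":0,"fingers":-0.4},{"tx":0,"ty":0,"tz":0,"roll":0,"fingers":-0.4}], force=60)

```text
time_s: 2.9
tool_pos: [492.2, -8.4, 10.1]
ee_rot: [0.175, 0.985, 0.0, 0.001]
contact_force: [0.0, 2.0, 7.8]
finger_gap: 0.453
grasp_force: 62.2
```

Request:
send_rows(motion=[{"tx":0,"ty":0,"tz":-0.01,"roll":0,"fingers":-0.4},{"tx":0,"ty":0,"tz":-0.04,"roll":0,"fingers":-0.4},{"tx":0,"ty":0,"tz":-0.08,"roll":0,"fingers":-0.4},{"tx":0,"ty":0,"tz":-0.12,"roll":0,"fingers":-0.4},{"tx":0,"ty":0,"tz":-0.16,"roll":0,"fingers":-0.4},{"tx":0,"ty":0,"tz":-0.18,"roll":0,"fingers":-0.4},{"tx":0,"ty":0,"tz":-0.18,"roll":0,"fingers":-0.4},{"tx":0,"ty":0,"tz":-0.18,"roll":0,"fingers":-0.4}])

```text
time_s: 3.7
tool_pos: [490.3, -8.4, 188.5]
ee_rot: [0.175, 0.985, -0.0, -0.0]
contact_force: [0.6, 0.1, -4.1]
finger_gap: 0.45
grasp_force: 61.5
```

```bash
python3 -c "
from h import *
go(584.8,253,170,77.2)"
```

```text
tx 0.0013 ty 0.2780 tz 0.0185 roll -7.34 now [490.3  -8.4 188.5] yaw 69.86
```

Request:
send_rows(motion=[{"tx":0,"ty":0.03,"tz":0,"roll":-1,"fingers":-0.4},{"tx":0,"ty":0.07,"tz":0,"roll":-3,"fingers":-0.4},{"tx":0,"ty":0.11,"tz":0,"roll":-5,"fingers":-0.4},{"tx":0,"ty":0.15,"tz":0,"roll":-7.3,"fingers":-0.4},{"tx":0,"ty":0.19,"tz":0,"roll":-7.3,"fingers":-0.4},{"tx":0.001,"ty":0.23,"tz":0,"roll":-7.3,"fingers":-0.4},{"tx":0.001,"ty":0.26,"tz":0,"roll":-7.3,"fingers":-0.4},{"tx":0.0013,"ty":0.278,"tz":0,"roll":-7.3,"fingers":-0.4},{"tx":0.0013,"ty":0.278,"tz":0.008,"roll":-7.3,"fingers":-0.4},{"tx":0.0013,"ty":0.278,"tz":0.016,"roll":-7.3,"fingers":-0.4},{"tx":0.0013,"ty":0.278,"tz":0.016,"roll":-7.3,"fingers":-0.4},{"tx":0.0013,"ty":0.278,"tz":0.016,"roll":-7.3,"fingers":-0.4}])

```text
time_s: 4.9
tool_pos: [584.7, 251.6, 171.3]
ee_rot: [0.112, 0.994, -0.001, -0.002]
contact_force: [-0.2, 0.8, -3.4]
finger_gap: 0.456
grasp_force: 61.6
```

```bash
python3 - <<'E'
from h import *
go(584.8,253,170,77.2)
def crop(n,im,x,y,w,h,s):
    im=cv2.resize(im[y:y+h,x:x+w],None,fx=s,fy=s,interpolation=cv2.INTER_CUBIC)
    for i in range(0,w,10):
        cv2.line(im,(i*s,0),(i*s,6),(0,255,255),1); cv2.putText(im,str(x+i),(i*s,20),0,.4,(0,255,255),1)
    for i in range(0,h,10):
        cv2.line(im,(0,i*s),(6,i*s),(0,255,255),1); cv2.putText(im,str(y+i),(8,i*s+4),0,.4,(0,255,255),1)
    return im
a=crop("t",bot.camera("top"),190,130,65,85,6); b=crop("s",bot.camera("side"),245,120,70,60,5)
H=max(a.shape[0],b.shape[0]); a=cv2.copyMakeBorder(a,0,H-a.shape[0],0,0,0); b=cv2.copyMakeBorder(b,0,H-b.shape[0],0,0,0)
cv2.imwrite("pics/hov1.png",np.hstack([a,b])); print(np.hstack([a,b]).shape)
E
```

```text
tx 0.0002 ty 0.0014 tz 0.0013 roll -0.11 now [584.7 251.6 171.3] yaw 77.09
(510, 740, 3)
```

View pics/hov1.png

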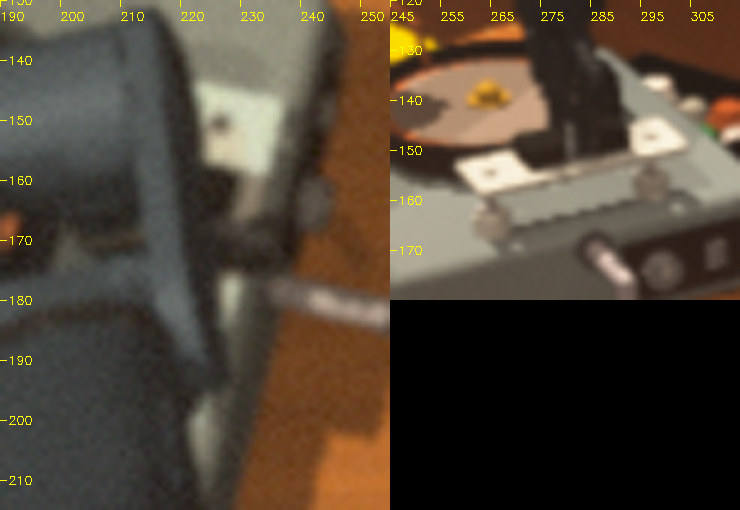

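The top view shows the upper hole at (226.3,150.3); the wrist hides the lower one. The side view shows holes at (265.2,154.4) and (297.2,147.4), above the bosses at (265,164) and (297.4,156.6). I'll compare holes and pins within each camera.

```bash
python3 - <<'E'
from h import *
zh=169.2
def p(l,n,uv,z): print(l,n,ray(n,uv,z)[:2].round(1))
p("holeR","top",(226.3,150.3),zh);p("bossR","top",(226.6,152.2),130);p("tipR","top",(226.8,151.6),149)
p("bossL","top",(216,194.4),130);p("tipL","top",(216.2,194),149)
for h,b,t,l in [((297.2,147.4),(297.5,155.7),(297.5,152),"R"),((265.2,154.4),(265.5,163),(265,158.8),"L")]:
    p("hole"+l,"side",h,zh);p("boss"+l,"side",b,130);p("tip"+l,"side",t,149)
print(proj("side",[[660,237,130],[660,237,149],[660,237,169]]))
# rigid prediction of holes from tcp
a=np.radians(77.09-90);print(584.7+75*np.cos(a),251.6+75*np.sin(a),584.7-75*np.cos(a),251.6-75*np.sin(a))
E
```

```text
holeR top [656.  234.1]
bossR top [659.1 240.2]
tipR top [656.5 236. ]
bossL top [512.1 273.2]
tipL top [510.6 268.7]
holeR side [653.2 227. ]
bossR side [652.2 226.7]
tipR side [651.3 224. ]
holeL side [512.  263.3]
bossL side [509.1 262.9]
tipL side [509.7 264.5]
[[297.47116557 154.40097522]
 [297.26336812 150.46397455]
 [297.04213566 146.27242952]]
657.804166113687 234.84348196007096 511.59583388631313 268.356518039929
```

```bash
python3 - <<'E'
from h import *
def tile(n,x,y,w,s,hyp):
    im=cv2.resize(cv2.imread(f"pics/{n}0.png")[y:y+w,x:x+w],None,fx=s,fy=s,interpolation=cv2.INTER_CUBIC)
    raw=im.copy(); t=np.linspace(0,2*np.pi,40)
    for (cx,cy),col in hyp:
        a=np.radians(-12.8)
        for sg in(1,-1):
            c=np.array([cx,cy])+sg*75*np.array([np.cos(a),np.sin(a)])
            for r,z in((16,130),(16,110),(2.5,149),(5,130)):
                P=np.c_[c[0]+r*np.cos(t),c[1]+r*np.sin(t),0*t+z]
                q=((proj(n,P)-[x,y]+.5)*s).astype(int); cv2.polylines(im,[q.reshape(-1,1,2)],1,col,1)
    return np.vstack([raw,im])
h=[((585.5,256.5),(0,255,0)),((584,252.5),(0,0,255))]
T=[tile("top",219,144,15,13,h),tile("top",208,187,15,13,h),tile("side",290,147,15,13,h),tile("side",258,153,15,13,h)]
cv2.imwrite("pics/boss.png",np.hstack(T)); print(np.hstack(T).shape)
E
```

```text
(390, 780, 3)
```

View pics/boss.png

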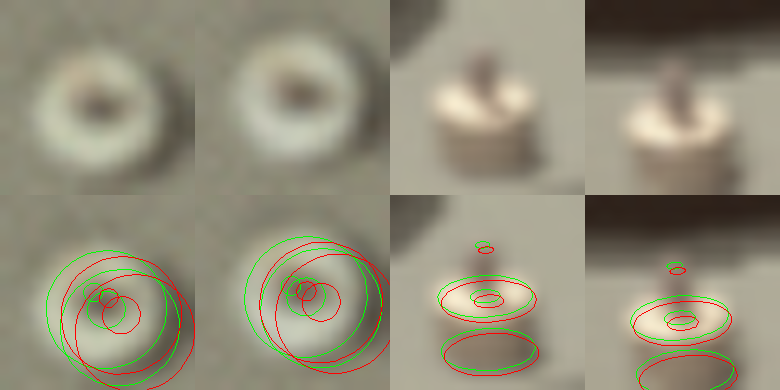

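The boss discs, true centres: top tile 1 is centred (97,105) and tile 2 (298,98), slightly up and left of the green model. In the side tiles (485,101) and (677,121) nearly match green. My earlier grid readings were also 0.5 px too high. I'll work out the relative correction.

```bash
python3 - <<'E'
from h import *
a=np.radians(77.09-90)
hR=np.array([657.8,234.8,169.2]);hL=np.array([511.6,268.4,169.2])
# holes: obs (true px) & rigid ; bosses obs
H=[("top",hR,(225.8,149.8)),("side",hR,(296.7,146.9)),("side",hL,(264.7,153.9))]
for n,X,u in H: print("camera bias px",n,(np.array(u)-proj(n,[X])[0]).round(2))
B=[("top",1,(219+97/13-.5,144+105/13-.5)),("top",-1,(208+(298-195)/13-.5,187+98/13-.5)),("side",1,(290+95/13-.5,147+101/13-.5)),("side",-1,(258+92/13-.5,153+121/13-.5))]
bias={n:np.mean([np.array(u)-proj(n,[X])[0] for m,X,u in H if m==n],axis=0) for n in C}
for use in(0,1):
  for cams in(("top",),("side",),("top","side")):
    def f(p):
        return np.concatenate([proj(n,[[p[0]+s*75*np.cos(p[2]),p[1]+s*75*np.sin(p[2]),130]])[0]+use*bias[n]-u for n,s,u in B if n in cams])
    r=least_squares(f,[585,255,-.22]);print(use,cams,r.x[:2].round(1),"yaw",np.degrees(r.x[2]).round(2)+90,r.fun.round(2))
E
```

```text
camera bias px top [-0.29  0.01]
camera bias px side [-0.25  0.37]
camera bias px side [ 0.26 -0.13]
0 ('top',) [587.3 258.9] yaw 77.49 [-0.05  0.21  0.04 -0.21]
0 ('side',) [585.5 257.4] yaw 76.48 [-0.02  0.02  0.02 -0.02]
0 ('top', 'side') [586.9 258.8] yaw 77.33 [ 0.03  0.33  0.   -0.11 -0.05 -0.27  0.22 -0.13]
1 ('top',) [587.4 257.9] yaw 77.48 [-0.05  0.21  0.04 -0.21]
1 ('side',) [586.1 258.4] yaw 76.47 [-0.03  0.03  0.03 -0.02]
1 ('top', 'side') [586.9 258.1] yaw 77.33 [-0.06  0.35 -0.09 -0.09  0.05 -0.1   0.31  0.05]
```

```bash
python3 -c "
from h import *
go(586.8,258.2,164,77.3)"
```

```text
tx 0.0003 ty 0.0063 tz 0.0086 roll -0.21 now [585.7 252.  172.6] yaw 77.09
```

Request:
send_rows(motion=[{"tx":0.0003,"ty":0.0063,"tz":0.0,"roll":-0.2,"fingers":-0.4},{"tx":0.0003,"ty":0.0063,"tz":0.0,"roll":-0.2,"fingers":-0.4},{"tx":0.0003,"ty":0.0063,"tz":0.008,"roll":-0.2,"fingers":-0.4},{"tx":0.0003,"ty":0.0063,"tz":0.008,"roll":-0.2,"fingers":-0.4},{"tx":0.0003,"ty":0.0063,"tz":0.008,"roll":-0.2,"fingers":-0.4}])

```text
time_s: 5.5
tool_pos: [586.3, 259.0, 164.2]
ee_rot: [0.11, 0.994, -0.0, -0.001]
contact_force: [-0.6, -0.6, -2.9]
finger_gap: 0.453
grasp_force: 61.6
```

```bash
python3 -c "
from h import *
go(586.8,258.2,164,77.3)"
```

```text
tx -0.0006 ty -0.0006 tz 0.0002 roll 0.07 now [586.3 259.  164.2] yaw 77.37
```

Now I'll go down gently past the pin tips (contact expected near z 159).

Request:
send_rows(motion=[{"tx":-0.0006,"ty":-0.0006,"tz":0.002,"roll":0,"fingers":-0.4},{"tx":-0.0006,"ty":-0.0006,"tz":0.004,"roll":0,"fingers":-0.4},{"tx":-0.0006,"ty":-0.0006,"tz":0.006,"roll":0,"fingers":-0.4},{"tx":-0.0006,"ty":-0.0006,"tz":0.007,"roll":0,"fingers":-0.4},{"tx":-0.0006,"ty":-0.0006,"tz":0.008,"roll":0,"fingers":-0.4},{"tx":-0.0006,"ty":-0.0006,"tz":0.008,"roll":0,"fingers":-0.4}])

```text
time_s: 6.1
tool_pos: [587.1, 258.4, 156.5]
ee_rot: [0.11, 0.994, -0.0, -0.0]
contact_force: [0.3, 0.5, -2.9]
finger_gap: 0.453
grasp_force: 61.6
```

Request:
send_rows(motion=[{"tx":0,"ty":0,"tz":0.001,"roll":0,"fingers":-0.4},{"tx":0,"ty":0,"tz":0.002,"roll":0,"fingers":-0.4},{"tx":0,"ty":0,"tz":0.003,"roll":0,"fingers":-0.4},{"tx":0,"ty":0,"tz":0.004,"roll":0,"fingers":-0.4},{"tx":0,"ty":0,"tz":0.004,"roll":0,"fingers":-0.4}])

```text
time_s: 6.6
tool_pos: [587.2, 258.8, 152.6]
ee_rot: [0.11, 0.994, 0.0, -0.0]
contact_force: [-1.1, 0.5, -2.7]
finger_gap: 0.452
grasp_force: 61.7
```

```bash
python3 -c "
from h import *
s=bot.read_state();print(s['contact_force'],s['ft_torque']);go(586.8,258.2,140,77.3)"
```

```text
[-1.08184103  0.53569553 -2.74213765] [ 0.25768193  0.04489969 -0.12648394]
tx 0.0002 ty -0.0006 tz 0.0126 roll 0.05 now [587.2 258.8 152.6] yaw 77.35
```

Request:
send_rows(motion=[{"tx":0,"ty":0,"tz":0.002,"roll":0,"fingers":-0.4},{"tx":0,"ty":0,"tz":0.004,"roll":0,"fingers":-0.4},{"tx":0,"ty":0,"tz":0.006,"roll":0,"fingers":-0.4},{"tx":0,"ty":0,"tz":0.008,"roll":0,"fingers":-0.4},{"tx":0,"ty":0,"tz":0.009,"roll":0,"fingers":-0.4},{"tx":0,"ty":0,"tz":0.009,"roll":0,"fingers":-0.4}])

```text
time_s: 7.2
tool_pos: [587.1, 258.7, 143.5]
ee_rot: [0.11, 0.994, 0.0, -0.0]
contact_force: [-0.8, 3.2, -1.4]
finger_gap: 0.453
grasp_force: 61.8
```

Request:
send_rows(motion=[{"tx":0,"ty":0,"tz":0.001,"roll":0,"fingers":-0.4},{"tx":0,"ty":0,"tz":0.002,"roll":0,"fingers":-0.4},{"tx":0,"ty":0,"tz":0.003,"roll":0,"fingers":-0.4},{"tx":0,"ty":0,"tz":0.0035,"roll":0,"fingers":-0.4},{"tx":0,"ty":0,"tz":0.0035,"roll":0,"fingers":-0.4}])

```text
time_s: 7.7
tool_pos: [587.1, 258.7, 140.5]
ee_rot: [0.11, 0.994, 0.0, 0.0]
contact_force: [-2.6, 3.8, 1.4]
finger_gap: 0.453
grasp_force: 62.2
```

Request:
send_rows(motion=[{"tx":0,"ty":0,"tz":0.0005,"roll":0,"fingers":-0.4},{"tx":0,"ty":0,"tz":0.001,"roll":0,"fingers":-0.4},{"tx":0,"ty":0,"tz":0.001,"roll":0,"fingers":-0.4}])

```text
time_s: 8.0
tool_pos: [587.1, 258.7, 140.2]
ee_rot: [0.11, 0.994, 0.0, 0.0]
contact_force: [-3.0, 4.3, 4.3]
finger_gap: 0.455
grasp_force: 62.7
```

Request:
send_rows(motion=[{"tx":0,"ty":0,"tz":0.0008,"roll":0,"fingers":-0.4},{"tx":0,"ty":0,"tz":0.0015,"roll":0,"fingers":-0.4},{"tx":0,"ty":0,"tz":0.0015,"roll":0,"fingers":-0.4}])

```text
time_s: 8.3
tool_pos: [587.1, 258.7, 140.2]
ee_rot: [0.11, 0.994, 0.0, 0.0]
contact_force: [-5.4, 4.6, 11.4]
finger_gap: 0.452
grasp_force: 63.5
```

Seated: z stopped at 140.2 as the force rose. Next I release and lift.

Request:
send_rows(motion=[{"tx":0,"ty":0,"tz":-0.001,"roll":0,"fingers":0.2},{"tx":0,"ty":0,"tz":-0.001,"roll":0,"fingers":0.3},{"tx":0,"ty":0,"tz":-0.001,"roll":0,"fingers":0.3},{"tx":0,"ty":0,"tz":-0.003,"roll":0,"fingers":0.3},{"tx":0,"ty":0,"tz":-0.03,"roll":0,"fingers":0.3},{"tx":0,"ty":0,"tz":-0.07,"roll":0,"fingers":0.3},{"tx":0,"ty":0,"tz":-0.1,"roll":0,"fingers":0.3},{"tx":0,"ty":-0.04,"tz":-0.1,"roll":0,"fingers":0.3},{"tx":0,"ty":-0.08,"tz":-0.1,"roll":0,"fingers":0.3},{"tx":0,"ty":-0.12,"tz":-0.1,"roll":0,"fingers":0.3},{"tx":0,"ty":-0.16,"tz":-0.1,"roll":0,"fingers":0.3},{"tx":0,"ty":-0.16,"tz":-0.1,"roll":0,"fingers":0.3}])

```text
time_s: 9.5
tool_pos: [551.3, 97.9, 237.6]
ee_rot: [0.112, 0.994, -0.001, -0.001]
contact_force: [0.8, -0.4, 0.8]
finger_gap: 0.649
grasp_force: 0.0
```

```bash
cat >> h.py <<'E'
O=np.array([554.1,112.2]); YA=77.35
def own(x,y): 
    c,s=np.cos(np.radians(YA)),np.sin(np.radians(YA)); return O+x*np.array([c,s])+y*np.array([-s,c])
def toown(P):
    c,s=np.cos(np.radians(YA)),np.sin(np.radians(YA)); d=np.array(P)[:2]-O; return np.array([d@[c,s],d@[-s,c]])
E
python3 -c "
from h import *
print(own(-338,-140));go(*own(-338,-140),160,77.35)"
```

```text
[ 616.68139891 -248.25466915]
tx -0.1411 ty -0.3226 tz 0.0783 roll -0.25 now [551.3  97.9 237.6] yaw 77.10
```

Request:
send_rows(motion=[{"tx":-0.015,"ty":-0.035,"tz":0.0,"roll":0,"fingers":0.3},{"tx":-0.03,"ty":-0.07,"tz":0.0,"roll":0,"fingers":0.3},{"tx":-0.05,"ty":-0.115,"tz":0.0,"roll":0,"fingers":0.3},{"tx":-0.07,"ty":-0.16,"tz":0.02,"roll":0,"fingers":0.3},{"tx":-0.09,"ty":-0.2,"tz":0.03,"roll":0,"fingers":0.3},{"tx":-0.11,"ty":-0.245,"tz":0.04,"roll":0,"fingers":0.3},{"tx":-0.125,"ty":-0.285,"tz":0.05,"roll":0,"fingers":0.3},{"tx":-0.141,"ty":-0.32,"tz":0.06,"roll":0,"fingers":0.3},{"tx":-0.141,"ty":-0.3225,"tz":0.075,"roll":0,"fingers":0.3},{"tx":-0.141,"ty":-0.3225,"tz":0.075,"roll":0,"fingers":0.3},{"tx":-0.141,"ty":-0.3225,"tz":0.075,"roll":0,"fingers":0.3}])

```text
time_s: 10.6
tool_pos: [618.9, -241.8, 162.0]
ee_rot: [0.11, 0.994, 0.001, -0.001]
contact_force: [-0.3, 0.4, 0.4]
finger_gap: 0.649
grasp_force: 0.0
```

```bash
python3 -c "
from h import *
go(*own(-338,-140),8,77.35)"
```

```text
tx 0.0004 ty -0.0070 tz 0.1540 roll 0.06 now [ 618.9 -241.8  162. ] yaw 77.41
```

Request:
send_rows(motion=[{"tx":0,"ty":-0.005,"tz":0.03,"roll":0,"fingers":0.3},{"tx":0,"ty":-0.005,"tz":0.07,"roll":0,"fingers":0.3},{"tx":0,"ty":-0.005,"tz":0.11,"roll":0,"fingers":0.3},{"tx":0,"ty":-0.005,"tz":0.14,"roll":0,"fingers":0.3},{"tx":0,"ty":-0.005,"tz":0.152,"roll":0,"fingers":0.3},{"tx":0,"ty":-0.005,"tz":0.152,"roll":0,"fingers":0.3},{"tx":0,"ty":-0.005,"tz":0.152,"roll":0,"fingers":0.3}])

```text
time_s: 11.3
tool_pos: [619.6, -248.0, 12.4]
ee_rot: [0.109, 0.994, -0.001, 0.001]
contact_force: [0.0, -0.5, 0.5]
finger_gap: 0.651
grasp_force: 0.0
```

```bash
python3 -c "
from h import *
go(*own(-338,-66),9,77.35)"
```

```text
tx 0.0768 ty -0.0008 tz 0.0032 roll 0.08 now [ 619.6 -248.    12.4] yaw 77.43
```

Request:
send_rows(motion=[{"tx":0.006,"ty":-0.0008,"tz":0.002,"roll":0,"fingers":0.3},{"tx":0.012,"ty":-0.0008,"tz":0.003,"roll":0,"fingers":0.3},{"tx":0.018,"ty":-0.0008,"tz":0.003,"roll":0,"fingers":0.3},{"tx":0.024,"ty":-0.0008,"tz":0.003,"roll":0,"fingers":0.3},{"tx":0.03,"ty":-0.0008,"tz":0.003,"roll":0,"fingers":0.3},{"tx":0.036,"ty":-0.0008,"tz":0.003,"roll":0,"fingers":0.3},{"tx":0.042,"ty":-0.0008,"tz":0.003,"roll":0,"fingers":0.3},{"tx":0.048,"ty":-0.0008,"tz":0.003,"roll":0,"fingers":0.3},{"tx":0.054,"ty":-0.0008,"tz":0.003,"roll":0,"fingers":0.3},{"tx":0.06,"ty":-0.0008,"tz":0.003,"roll":0,"fingers":0.3},{"tx":0.066,"ty":-0.0008,"tz":0.003,"roll":0,"fingers":0.3},{"tx":0.066,"ty":-0.0008,"tz":0.003,"roll":0,"fingers":0.3}])

```text
time_s: 12.5
tool_pos: [554.1, -234.7, 8.6]
ee_rot: [0.11, 0.994, -0.0, 0.001]
contact_force: [2.9, 0.1, 1.7]
finger_gap: 0.652
grasp_force: 1.4
```

```bash
python3 - <<'E'
from h import *
go(*own(-338,-66),9,77.35)
a=bot.camera("top");b=bot.camera("side")
cv2.imwrite("pics/t2.png",a);cv2.imwrite("pics/s2.png",b)
z=lambda im,x,y,w,h,s:cv2.resize(im[y:y+h,x:x+w],(w*s,h*s),interpolation=cv2.INTER_CUBIC)
cv2.imwrite("pics/push1.png",np.hstack([z(a,320,150,90,100,5),z(b,320,190,70,100,5)]))
E
```

```text
tx 0.0100 ty 0.0005 tz -0.0004 roll -0.03 now [ 554.1 -234.7    8.6] yaw 77.32
```

View pics/push1.png

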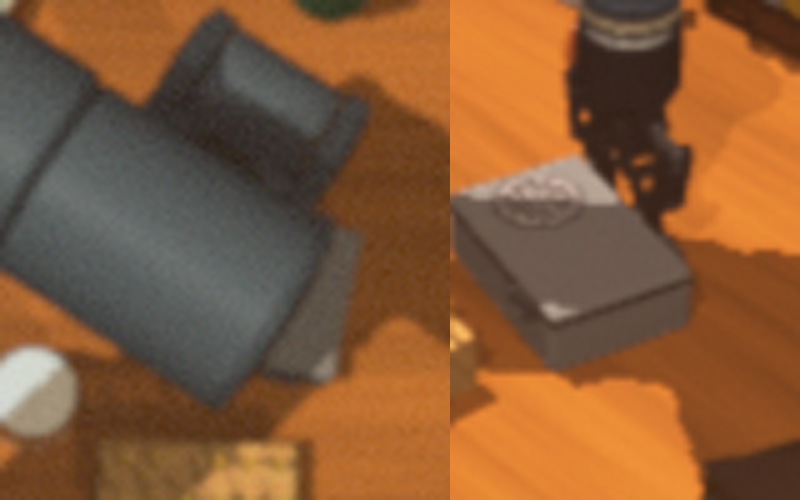

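The box is being pushed flush along the fingers. In the left half its rear end runs from (358,235) to (333,380); the right half shows it flat on the bench. I'll finish the sideways push, back off, lift and look.

Request:
send_rows(motion=[{"tx":0.004,"ty":0,"tz":0,"roll":0,"fingers":0.3},{"tx":0.008,"ty":0,"tz":0,"roll":0,"fingers":0.3},{"tx":0.01,"ty":0,"tz":0,"roll":0,"fingers":0.3},{"tx":0.01,"ty":0,"tz":0,"roll":0,"fingers":0.3},{"tx":0,"ty":0,"tz":0,"roll":0,"fingers":0.3},{"tx":-0.015,"ty":0,"tz":0,"roll":0,"fingers":0.3},{"tx":-0.02,"ty":0,"tz":-0.03,"roll":0,"fingers":0.3},{"tx":-0.02,"ty":0,"tz":-0.08,"roll":0,"fingers":0.3},{"tx":-0.02,"ty":0,"tz":-0.13,"roll":0,"fingers":0.3},{"tx":-0.02,"ty":0,"tz":-0.14,"roll":0,"fingers":0.3},{"tx":-0.02,"ty":0,"tz":-0.14,"roll":0,"fingers":0.3}])

```text
time_s: 13.7
tool_pos: [573.6, -239.3, 149.6]
ee_rot: [0.11, 0.994, -0.001, 0.001]
contact_force: [-0.7, 0.3, -0.3]
finger_gap: 0.65
grasp_force: 0.0
```

```bash
python3 -c "
from h import *
go(*own(-490,0),110,-12.65)"
```

```text
tx 0.0962 ty -0.1512 tz 0.0396 roll -89.97 now [ 573.6 -239.3  149.6] yaw 77.38
```

```bash
python3 -c "
from h import *
print(bot.read_state()['joints'].round(2))"
```

```text
[-0.57  0.62  1.52 -0.    1.   -1.92]
```

Request:
send_rows(motion=[{"tx":0.0,"ty":-0.03,"tz":0,"roll":0,"fingers":0.3},{"tx":0.015,"ty":-0.06,"tz":0,"roll":0,"fingers":0.3},{"tx":0.03,"ty":-0.09,"tz":0,"roll":0,"fingers":0.3},{"tx":0.05,"ty":-0.12,"tz":0,"roll":0,"fingers":0.3},{"tx":0.08,"ty":-0.15,"tz":0,"roll":0,"fingers":0.3},{"tx":0.096,"ty":-0.151,"tz":0,"roll":0,"fingers":0.3},{"tx":0.096,"ty":-0.151,"tz":0.0,"roll":0,"fingers":0.3},{"tx":0.096,"ty":-0.151,"tz":0.0,"roll":0,"fingers":0.3}])

```text
time_s: 14.5
tool_pos: [445.7, -364.3, 145.9]
ee_rot: [0.11, 0.994, 0.001, -0.001]
contact_force: [0.6, -0.2, -0.5]
finger_gap: 0.643
grasp_force: 0.0
```

Request:
send_rows(motion=[{"tx":0.0,"ty":0,"tz":0,"roll":8.5,"fingers":0.3},{"tx":0.0,"ty":0,"tz":0,"roll":17,"fingers":0.3},{"tx":0.0,"ty":0,"tz":0,"roll":25.5,"fingers":0.3},{"tx":0.0,"ty":0,"tz":0,"roll":34,"fingers":0.3},{"tx":0.0,"ty":0,"tz":0,"roll":42.5,"fingers":0.3},{"tx":0.0,"ty":0,"tz":0,"roll":51,"fingers":0.3},{"tx":0.0,"ty":0,"tz":0,"roll":59.5,"fingers":0.3},{"tx":0.0,"ty":0,"tz":0,"roll":68,"fingers":0.3},{"tx":0.0,"ty":0,"tz":0,"roll":76.5,"fingers":0.3},{"tx":0.0,"ty":0,"tz":0.03,"roll":85,"fingers":0.3},{"tx":0.0,"ty":0,"tz":0.05,"roll":90,"fingers":0.3},{"tx":0.0,"ty":0,"tz":0.05,"roll":90,"fingers":0.3}])

```text
time_s: 15.7
tool_pos: [446.1, -362.6, 94.5]
ee_rot: [0.78, 0.626, -0.0, -0.004]
contact_force: [0.2, 0.2, -0.3]
finger_gap: 0.65
grasp_force: 0.0
```

```bash
python3 - <<'E'
from h import *
go(*own(-490,0),9,-12.65)
a=bot.camera("top");b=bot.camera("side")
cv2.imwrite("pics/t3.png",a);cv2.imwrite("pics/s3.png",b)
def z(im,x,y,w,h,s):
    im=cv2.resize(im[y:y+h,x:x+w],(w*s,h*s),interpolation=cv2.INTER_CUBIC)
    return im
cv2.imwrite("pics/push2.png",np.hstack([z(a,325,155,80,100,5),z(b,315,190,80,100,5)]))
E
```

```text
tx -0.0035 ty 0.0019 tz 0.0855 roll 0.14 now [ 446.1 -362.6   94.5] yaw -12.51
```

View pics/push2.png

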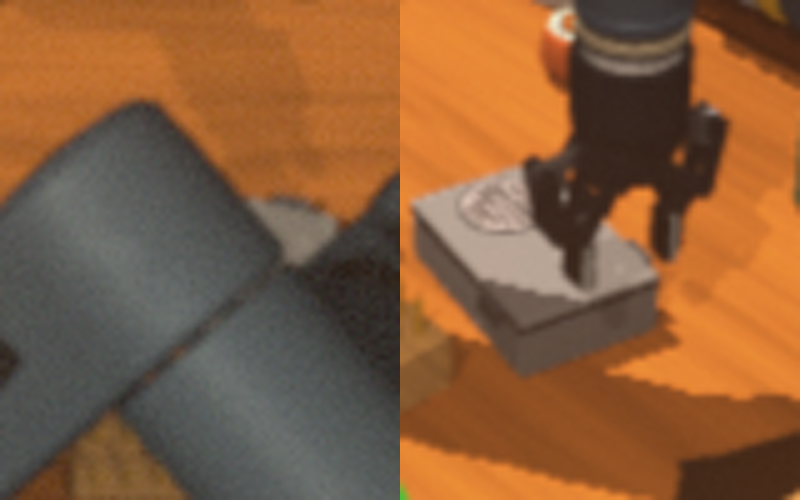

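```bash
python3 - <<'E'
from h import *
f=lambda c,r:(315+(c-400)/5-.5,190+r/5-.5)
o=[((80,55,50),f(412,207)),((-80,55,50),f(525,330)),((-80,-55,50),f(657,275)),((40,0,50),f(498,205)),((80,-55,50),f(528,167))]
p,r=fit({"side":o},[476,-235,1.35]); print(p.round(3),r,"yaw",np.degrees(p[2]),toown(p))
E
```

```text
[ 466.124 -252.366    1.404] [[-2.0, -0.0], [-0.2, -0.0], [0.7, -0.1], [-0.1, 1.2], [0.8, -1.5]] yaw 80.4486360860762 [-374.98314256    6.00247416]
```

Request:
send_rows(motion=[{"tx":-0.003,"ty":0.002,"tz":0.03,"roll":0.1,"fingers":0.6},{"tx":-0.003,"ty":0.002,"tz":0.06,"roll":0.1,"fingers":0.6},{"tx":-0.003,"ty":0.002,"tz":0.08,"roll":0.1,"fingers":0.6},{"tx":-0.003,"ty":0.002,"tz":0.085,"roll":0.1,"fingers":0.6},{"tx":-0.003,"ty":0.002,"tz":0.085,"roll":0.1,"fingers":0.6},{"tx":-0.003,"ty":0.002,"tz":0.085,"roll":0.1,"fingers":0.6}])

```text
time_s: 16.4
tool_pos: [448.7, -369.4, 14.1]
ee_rot: [0.781, 0.625, 0.0, 0.001]
contact_force: [0.4, -0.7, 0.6]
finger_gap: 0.799
grasp_force: 0.0
```

```bash
python3 -c "
from h import *
go(*own(-370,0),9,-12.65)"
```

```text
tx 0.1230 ty -0.0027 tz 0.0049 roll -0.04 now [ 448.7 -369.4   14.1] yaw -12.69
```

Request:
send_rows(motion=[{"tx":0.01,"ty":-0.0025,"tz":0.003,"roll":0,"fingers":0.6},{"tx":0.02,"ty":-0.0025,"tz":0.003,"roll":0,"fingers":0.6},{"tx":0.026,"ty":-0.0025,"tz":0.003,"roll":0,"fingers":0.6},{"tx":0.032,"ty":-0.0025,"tz":0.003,"roll":0,"fingers":0.6},{"tx":0.038,"ty":-0.0025,"tz":0.003,"roll":0,"fingers":0.6},{"tx":0.044,"ty":-0.0025,"tz":0.003,"roll":0,"fingers":0.6},{"tx":0.05,"ty":-0.0025,"tz":0.003,"roll":0,"fingers":0.6},{"tx":0.06,"ty":-0.0025,"tz":0.003,"roll":0,"fingers":0.6},{"tx":0.07,"ty":-0.0025,"tz":0.003,"roll":0,"fingers":0.6},{"tx":0.08,"ty":-0.0025,"tz":0.003,"roll":0,"fingers":0.6},{"tx":0.09,"ty":-0.0025,"tz":0.003,"roll":0,"fingers":0.6},{"tx":0.1,"ty":-0.0025,"tz":0.003,"roll":0,"fingers":0.6}])

```text
time_s: 17.6
tool_pos: [468.6, -272.1, 10.2]
ee_rot: [0.781, 0.624, -0.0, 0.002]
contact_force: [-0.8, -5.0, 0.8]
finger_gap: 0.797
grasp_force: 2.7
```

```bash
python3 -c "
from h import *
print(bot.read_state()['contact_force']);go(*own(-250,0),9,-12.65)"
```

```text
[-0.78318006 -5.03955662  0.79786586]
tx 0.1437 ty -0.0009 tz 0.0008 roll -0.07 now [ 468.6 -272.1   10.2] yaw -12.72
```

Request:
send_rows(motion=[{"tx":0.012,"ty":-0.0009,"tz":0,"roll":0,"fingers":0.6},{"tx":0.024,"ty":-0.0009,"tz":0,"roll":0,"fingers":0.6},{"tx":0.036,"ty":-0.0009,"tz":0,"roll":0,"fingers":0.6},{"tx":0.048,"ty":-0.0009,"tz":0,"roll":0,"fingers":0.6},{"tx":0.06,"ty":-0.0009,"tz":0,"roll":0,"fingers":0.6},{"tx":0.072,"ty":-0.0009,"tz":0,"roll":0,"fingers":0.6},{"tx":0.084,"ty":-0.0009,"tz":0,"roll":0,"fingers":0.6},{"tx":0.096,"ty":-0.0009,"tz":0,"roll":0,"fingers":0.6},{"tx":0.108,"ty":-0.0009,"tz":0,"roll":0,"fingers":0.6},{"tx":0.118,"ty":-0.0009,"tz":0,"roll":0,"fingers":0.6},{"tx":0.126,"ty":-0.0009,"tz":0,"roll":0,"fingers":0.6},{"tx":0.13,"ty":-0.0009,"tz":0,"roll":0,"fingers":0.6}])

```text
time_s: 18.8
tool_pos: [496.3, -144.1, 10.2]
ee_rot: [0.781, 0.625, 0.0, 0.002]
contact_force: [-1.4, -5.3, 2.0]
finger_gap: 0.798
grasp_force: 3.1
```

```bash
python3 -c "
from h import *
print(bot.read_state()['contact_force']);go(*own(-110,0),9,-12.65)"
```

```text
[-1.41882083 -5.32087903  1.99659401]
tx 0.1527 ty 0.0002 tz 0.0010 roll -0.04 now [ 496.3 -144.1   10.2] yaw -12.69
```

Request:
send_rows(motion=[{"tx":0.012,"ty":0,"tz":0.001,"roll":0,"fingers":0.6},{"tx":0.024,"ty":0,"tz":0.001,"roll":0,"fingers":0.6},{"tx":0.036,"ty":0,"tz":0.001,"roll":0,"fingers":0.6},{"tx":0.048,"ty":0,"tz":0.001,"roll":0,"fingers":0.6},{"tx":0.06,"ty":0,"tz":0.001,"roll":0,"fingers":0.6},{"tx":0.072,"ty":0,"tz":0.001,"roll":0,"fingers":0.6},{"tx":0.084,"ty":0,"tz":0.001,"roll":0,"fingers":0.6},{"tx":0.096,"ty":0,"tz":0.001,"roll":0,"fingers":0.6},{"tx":0.108,"ty":0,"tz":0.001,"roll":0,"fingers":0.6},{"tx":0.118,"ty":0,"tz":0.001,"roll":0,"fingers":0.6},{"tx":0.124,"ty":0,"tz":0.001,"roll":0,"fingers":0.6},{"tx":0.124,"ty":0,"tz":0.001,"roll":0,"fingers":0.6}])

```text
time_s: 20.0
tool_pos: [523.3, -22.5, 9.3]
ee_rot: [0.781, 0.625, 0.001, 0.001]
contact_force: [0.7, -2.7, 1.6]
finger_gap: 0.804
grasp_force: 0.8
```

```bash
python3 - <<'E'
from h import *
go(*own(-91,0),9,-12.65)
a=bot.camera("top");b=bot.camera("side")
cv2.imwrite("pics/t4.png",a);cv2.imwrite("pics/s4.png",b)
z=lambda im,x,y,w,h,s:cv2.resize(im[y:y+h,x:x+w],(w*s,h*s),interpolation=cv2.INTER_CUBIC)
cv2.imwrite("pics/push3.png",np.hstack([z(a,235,150,75,90,5),z(b,270,155,80,90,5)]))
E
```

```text
tx 0.0471 ty 0.0005 tz 0.0003 roll -0.05 now [523.3 -22.5   9.3] yaw -12.70
```

View pics/push3.png

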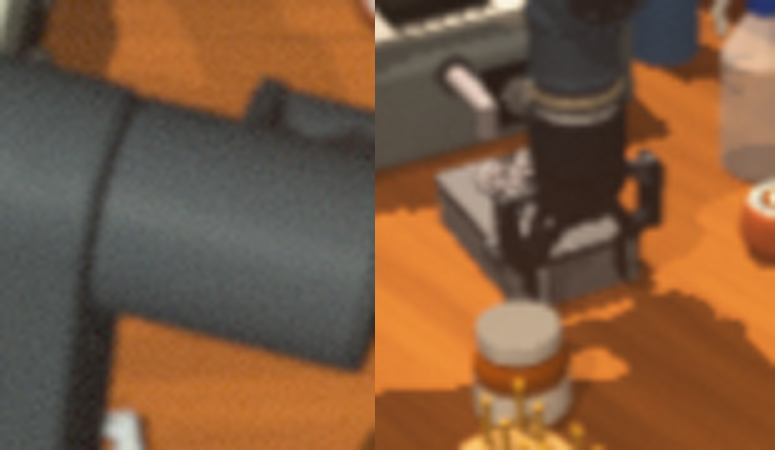

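The right half shows the box flat ahead of the fingers, its strainer (500,175) short of the spout (485,130). The jar is clear. I'll push most of the rest, back off and measure the box by image code.

Request:
send_rows(motion=[{"tx":0.008,"ty":0,"tz":0,"roll":0,"fingers":0.6},{"tx":0.016,"ty":0,"tz":0,"roll":0,"fingers":0.6},{"tx":0.024,"ty":0,"tz":0,"roll":0,"fingers":0.6},{"tx":0.03,"ty":0,"tz":0,"roll":0,"fingers":0.6},{"tx":0.034,"ty":0,"tz":0,"roll":0,"fingers":0.6},{"tx":0.035,"ty":0,"tz":0,"roll":0,"fingers":0.6},{"tx":0.035,"ty":0,"tz":0,"roll":0,"fingers":0.6},{"tx":0.035,"ty":0,"tz":0,"roll":0,"fingers":0.6}])

```text
time_s: 20.9
tool_pos: [529.9, 11.1, 8.8]
ee_rot: [0.781, 0.624, -0.0, 0.0]
contact_force: [-1.4, -5.3, 4.3]
finger_gap: 0.801
grasp_force: 2.6
```

Request:
send_rows(motion=[{"tx":-0.02,"ty":0,"tz":0,"roll":0,"fingers":0.6},{"tx":-0.05,"ty":0,"tz":0,"roll":0,"fingers":0.6},{"tx":-0.06,"ty":0,"tz":-0.04,"roll":0,"fingers":0.6},{"tx":-0.06,"ty":0,"tz":-0.09,"roll":0,"fingers":0.6},{"tx":-0.06,"ty":0,"tz":-0.14,"roll":0,"fingers":0.6},{"tx":-0.1,"ty":0,"tz":-0.17,"roll":0,"fingers":0.6},{"tx":-0.15,"ty":0,"tz":-0.17,"roll":0,"fingers":0.6},{"tx":-0.2,"ty":0,"tz":-0.17,"roll":0,"fingers":0.6},{"tx":-0.25,"ty":0,"tz":-0.17,"roll":0,"fingers":0.6},{"tx":-0.3,"ty":0,"tz":-0.17,"roll":0,"fingers":0.6},{"tx":-0.3,"ty":0,"tz":-0.17,"roll":0,"fingers":0.6}])

```text
time_s: 22.0
tool_pos: [463.6, -287.0, 178.6]
ee_rot: [0.783, 0.622, -0.0, 0.002]
contact_force: [0.1, -0.1, 0.5]
finger_gap: 0.796
grasp_force: 0.0
```

```bash
cat >> h.py <<'E'
def model_fit(im,p0,n="top"):
    """box pose from the top-face outline: maximise inside/outside contrast + strainer ring"""
    pass
E
python3 - <<'E'
from h import *
a=np.mean([bot.camera("top").astype(float) for _ in range(3)],0).astype(np.uint8); b=bot.camera("side")
cv2.imwrite("pics/t5.png",a);cv2.imwrite("pics/s5.png",b)
p=[*own(-12,0),np.radians(YA)]
q=proj("top",world(p,[(80,-55,50),(80,55,50),(-80,55,50),(-80,-55,50),(40,0,50)]));print(q.round(1))
hsv=cv2.cvtColor(a,cv2.COLOR_BGR2HSV)
x0,y0=235,160
for y in range(y0,215,2): print(y,' '.join("%3d"%v for v in hsv[y,x0:318:2,1]))
E
```

```text
[[250.9 167.3]
 [243.7 196.8]
 [287.4 206.3]
 [294.2 176.6]
 [258.2 184.3]]
160  54  76  77  69  75 146 174 174 175 185 178 177 184 189 188 189 194 191 186 190 186 188 189 192 190 188 189 192 192 188 189 189 191 193 193 189 191 192 191 190 191 187
162  54  65  89  65  64 123 174 167 173 173 181 190 184 189 187 189 185 189 186 189 190 190 187 194 186 193 189 191 193 189 188 191 190 192 189 191 194 191 189 191 189 187
164  61  79  84  68  69 130 170 175 168 171 166 184 184 182 187 183 187 187 185 188 189 186 187 189 187 190 187 190 187 189 190 191 188 194 191 192 188 194 192 189 192 193
166  56  79  85  69  73 158 162 173 166 168 177 184 182 184 185 188 187 181 190 183 189 190 190 183 186 189 191 186 189 189 192 192 190 191 188 189 191 189 188 190 191 189
168  71  88  98 114 118 174 171 178 122  78 108 149 174 184 182 189 185 185 186 185 187 192 188 188 187 185 184 191 192 188 189 193 192 189 192 193 185 190 189 190 189 192
170  68  85 120 156 168 168 179 167  80  50  53  55  62  81 111 136 163 176 181 180 187 186 186 184 185 183 188 191 189 190 185 185 188 188 186 189 191 190 191 187 
[... 3091 characters left out ...]
  28  43 112
208 158 170 166 165 182 186 183 187 191 185 189 182 186 183 190 186 186 185 182 185 184 182 106  12  11  13   8  10   8   5   5   6   8   9   3   3  10  10  11  19  31  38
210 180 167 169 169 182 186 190 188 185 187 186 190 186 188 190 188 184 191 186 189 188 138  26   5   9   7  10   8  13   8  11  11   6   3   3   3  12  13  14  14  16  24
212 158 172 156 174 182 184 185 190 187 188 188 189 184 188 184 187 188 186 185 182 152  40   3   7  13   7   7  12  17   8  11  11   8  11   6   9  12   6  10  14  18  15
214 165 169 169 179 179 185 186 184 185 189 186 189 191 187 188 188 190 188 183 167  60   9   8  14  11  13  11  12  12  13  15  13  11  11   8   8   6   9   3   7  10  11
```

```bash
cat >> h.py <<'E'
def boxpose(a,p0,n="top",T=115):
    S=cv2.cvtColor(a,cv2.COLOR_BGR2HSV)[...,1].astype(float)
    L=[]
    # (edge ends local, outward normal local, z)
    E=[((80,-55),(-15,-55),(0,-1),50),((80,-45),(80,45),(1,0),50),((70,55),(-20,55),(0,1),0),((-80,-45),(-80,10),(-1,0),0)]
    from scipy.ndimage import map_coordinates as mc
    p=np.array(p0,float)
    for it in range(6):
        obs=[]
        for i,(e0,e1,nn,z) in enumerate(E):
            for t in np.linspace(.08,.92,25):
                c=np.array(e0)*(1-t)+np.array(e1)*t; d=np.linspace(-14,14,57)
                q=proj(n,world(p,np.c_[c+d[:,None]*np.array(nn),np.full(57,z)]))
                v=mc(S,[q[:,1],q[:,0]],order=1)
                k=np.where((v[:-1]<T)&(v[1:]>=T))[0]
                if len(k)==1 and v[:8].mean()<85 and v[-8:].mean()>150:
                    j=k[0]; obs.append((i,d[j]+(T-v[j])/(v[j+1]-v[j])*.5,c))
        A=[];B=[]
        for i,dd,c in obs:
            nn=np.array(E[i][2]); A.append([*nn,nn@[-c[1],c[0]]]);B.append(dd)
        # robust step in box frame
        A,B=np.array(A),np.array(B); r=least_squares(lambda s:A@s-B,[0,0,0],loss='soft_l1').x
        cs,sn=np.cos(p[2]),np.sin(p[2]); p=p+[cs*r[0]-sn*r[1],sn*r[0]+cs*r[1],r[2]]
    I=np.array([o[0] for o in obs]); res=B-A@r
    print("pose",p.round(2),"yaw %.2f"%np.degrees(p[2]),"own",toown(p).round(2),"edges",[(int((I==i).sum()),round(float(np.median(res[I==i])),2) if (I==i).any() else None) for i in range(4)])
    c,s=np.cos(p[2]),np.sin(p[2]);print("strainer",p[:2]+40*np.array([c,s]),"own",toown(p[:2]+40*np.array([c,s])).round(2))
    return p
E
python3 - <<'E'
from h import *
a=cv2.imread("pics/t5.png"); boxpose(a,[*own(-12,0),np.radians(YA)])
# spout in same image: end of pipe + cross-check of seat
b=cv2.imread("pics/top0.png"); boxpose(b,[515,-243.5,1.087])
E
```

```text
pose [552.87  99.78   1.34] yaw 76.90 own [-12.39  -1.52] edges [(25, -1.57), (16, 0.69), (25, -1.3), (18, 0.53)]
strainer [561.93297378 138.74025983] own [27.61 -1.83]
pose [ 516.07 -245.14    1.06] yaw 60.45 own [-356.99  -41.15] edges [(25, -1.98), (25, 2.5), (25, -2.41), (25, 2.1)]
strainer [ 535.80126946 -210.34115538] own [-318.72  -52.78]
```

```bash
python3 - <<'E'
from h import *
from scipy.ndimage import map_coordinates as mc
def edges(f,p,T=115,chan=1):
    S=cv2.cvtColor(cv2.imread(f),cv2.COLOR_BGR2HSV)[...,chan].astype(float)
    for nm,e0,e1,nn,z in [("-y",(80,-55),(-15,-55),(0,-1),50),("+x",(80,-45),(80,45),(1,0),50),("+y",(70,55),(-20,55),(0,1),0),("-x",(-80,-45),(-80,10),(-1,0),0)]:
        o=[]
        for t in np.linspace(.08,.92,22):
            c=np.array(e0)*(1-t)+np.array(e1)*t; d=np.linspace(-14,14,57)
            q=proj("top",world(p,np.c_[c+d[:,None]*np.array(nn),np.full(57,z)])); v=mc(S,[q[:,1],q[:,0]],order=1)
            k=np.where((v[:-1]<T)&(v[1:]>=T))[0]
            if len(k): j=k[-1]; o.append((c@[abs(nn[1]),abs(nn[0])],d[j]+(T-v[j])/(v[j+1]-v[j])*.5))
        o=np.array(o); k=np.polyfit(o[:,0],o[:,1],1); sg={"-y":-1,"+x":-1,"+y":1,"-x":1}[nm]
        print(f[-6:],nm,len(o),"offset out %.2f yaw+ %.2f"%(np.median(o[:,1]),sg*np.degrees(np.arctan(k[0]))),o[::3,1].round(1))
edges("pics/t5.png",[*own(-12,0),np.radians(YA)])
edges("pics/top0.png",[515,-243.5,np.radians(62)])
E
```

```text
t5.png -y 22 offset out 0.24 yaw+ -0.56 [ 1.6  0.4  0.2  0.1 -0.1  0.1  0.4  0.5]
t5.png +x 16 offset out 0.44 yaw+ -0.12 [ 0.7 -0.2 10.5  0.5  0.4  0.3]
t5.png +y 22 offset out -3.02 yaw+ 0.11 [-2.8 -3.  -3.1 -3.1 -3.1 -3.2 -3.1 -3. ]
t5.png -x 20 offset out 1.17 yaw+ -0.15 [1.2 0.9 1.2 1.4 0.7 1.2 0.9]
p0.png -y 22 offset out 0.55 yaw+ 0.85 [-0.6  0.2  0.8  0.5  0.7  0.5  1.   1.2]
p0.png +x 22 offset out 1.29 yaw+ 0.22 [1.6 1.3 1.3 1.6 1.  1.  1.4 1.1]
p0.png +y 22 offset out -4.56 yaw+ 0.88 [-3.7 -4.1 -4.3 -4.7 -4.7 -5.4 -4.5 -4.9]
p0.png -x 22 offset out 3.52 yaw+ -0.28 [3.6 3.5 3.5 3.1 3.5 3.6 3.1 3.6]
```

```bash
python3 -c "
from h import *
go(*own(-150,0),100,-12.65)"
```

```text
tx 0.2516 ty 0.0025 tz 0.0786 roll -0.07 now [ 463.5 -279.2  178.1] yaw -12.72
```

Request:
send_rows(motion=[{"tx":0.04,"ty":0.002,"tz":0,"roll":0,"fingers":0.6},{"tx":0.08,"ty":0.002,"tz":0,"roll":0,"fingers":0.6},{"tx":0.12,"ty":0.002,"tz":0,"roll":0,"fingers":0.6},{"tx":0.16,"ty":0.002,"tz":0,"roll":0,"fingers":0.6},{"tx":0.2,"ty":0.002,"tz":0,"roll":0,"fingers":0.6},{"tx":0.23,"ty":0.002,"tz":0.02,"roll":0,"fingers":0.6},{"tx":0.25,"ty":0.002,"tz":0.06,"roll":0,"fingers":0.6},{"tx":0.25,"ty":0.002,"tz":0.1,"roll":0,"fingers":0.6},{"tx":0.25,"ty":0.002,"tz":0.14,"roll":0,"fingers":0.6},{"tx":0.25,"ty":0.002,"tz":0.168,"roll":0,"fingers":0.6},{"tx":0.25,"ty":0.002,"tz":0.168,"roll":0,"fingers":0.6},{"tx":0.25,"ty":0.002,"tz":0.168,"roll":0,"fingers":0.6}])

```text
time_s: 23.4
tool_pos: [520.6, -36.1, 10.8]
ee_rot: [0.781, 0.625, -0.0, -0.001]
contact_force: [1.1, 1.0, 0.4]
finger_gap: 0.803
grasp_force: 0.0
```

```bash
python3 -c "
from h import *
go(*own(-91.3,0),9,-12.65)"
```

```text
tx 0.0608 ty 0.0003 tz 0.0018 roll 0.03 now [520.6 -36.1  10.8] yaw -12.62
```

Request:
send_rows(motion=[{"tx":0.012,"ty":0,"tz":0.001,"roll":0,"fingers":0.6},{"tx":0.024,"ty":0,"tz":0.001,"roll":0,"fingers":0.6},{"tx":0.034,"ty":0,"tz":0.001,"roll":0,"fingers":0.6},{"tx":0.042,"ty":0,"tz":0.001,"roll":0,"fingers":0.6},{"tx":0.048,"ty":0,"tz":0.001,"roll":0,"fingers":0.6},{"tx":0.052,"ty":0,"tz":0.001,"roll":0,"fingers":0.6},{"tx":0.056,"ty":0,"tz":0.001,"roll":0,"fingers":0.6},{"tx":0.056,"ty":0,"tz":0.001,"roll":0,"fingers":0.6},{"tx":0.056,"ty":0,"tz":0.001,"roll":0,"fingers":0.6}])

```text
time_s: 24.3
tool_pos: [533.7, 16.5, 10.0]
ee_rot: [0.781, 0.625, -0.0, 0.0]
contact_force: [-0.7, -4.1, 3.2]
finger_gap: 0.801
grasp_force: 1.8
```

```bash
python3 -c "
from h import *
go(*own(-91.3,0),9,-12.65)"
```

```text
tx 0.0065 ty -0.0010 tz 0.0010 roll -0.05 now [533.7  16.5  10. ] yaw -12.70
```

Final 6.5 mm, then back off and measure again.

Request:
send_rows(motion=[{"tx":0.002,"ty":0,"tz":0,"roll":0,"fingers":0.6},{"tx":0.004,"ty":0,"tz":0,"roll":0,"fingers":0.6},{"tx":0.006,"ty":0,"tz":0,"roll":0,"fingers":0.6},{"tx":0.0065,"ty":0,"tz":0,"roll":0,"fingers":0.6},{"tx":0.0065,"ty":0,"tz":0,"roll":0,"fingers":0.6},{"tx":0.0065,"ty":0,"tz":0,"roll":0,"fingers":0.6}])

```text
time_s: 24.9
tool_pos: [534.9, 22.3, 10.0]
ee_rot: [0.781, 0.624, -0.0, 0.0]
contact_force: [-1.7, -7.0, 5.2]
finger_gap: 0.804
grasp_force: 3.4
```

Request:
send_rows(motion=[{"tx":-0.01,"ty":0,"tz":0,"roll":0,"fingers":0.6},{"tx":-0.04,"ty":0,"tz":0,"roll":0,"fingers":0.6},{"tx":-0.06,"ty":0,"tz":-0.04,"roll":0,"fingers":0.6},{"tx":-0.06,"ty":0,"tz":-0.09,"roll":0,"fingers":0.6},{"tx":-0.06,"ty":0,"tz":-0.14,"roll":0,"fingers":0.6},{"tx":-0.1,"ty":0,"tz":-0.17,"roll":0,"fingers":0.6},{"tx":-0.15,"ty":0,"tz":-0.17,"roll":0,"fingers":0.6},{"tx":-0.2,"ty":0,"tz":-0.17,"roll":0,"fingers":0.6},{"tx":-0.25,"ty":0,"tz":-0.17,"roll":0,"fingers":0.6},{"tx":-0.3,"ty":0,"tz":-0.17,"roll":0,"fingers":0.6},{"tx":-0.32,"ty":0,"tz":-0.17,"roll":0,"fingers":0.6},{"tx":-0.32,"ty":0,"tz":-0.17,"roll":0,"fingers":0.6}])

```text
time_s: 26.1
tool_pos: [463.6, -292.2, 179.3]
ee_rot: [0.783, 0.622, 0.0, 0.001]
contact_force: [-0.7, 0.7, -0.3]
finger_gap: 0.805
grasp_force: 0.0
```

```bash
python3 - <<'E'
from h import *
from scipy.ndimage import map_coordinates as mc
a=np.mean([bot.camera("top").astype(float) for _ in range(4)],0).astype(np.uint8); b=np.mean([bot.camera("side").astype(float) for _ in range(3)],0).astype(np.uint8)
cv2.imwrite("pics/t6.png",a);cv2.imwrite("pics/s6.png",b)
p=[*own(0,0),np.radians(YA)]
S=cv2.cvtColor(a,cv2.COLOR_BGR2HSV)[...,1].astype(float);T=115
for nm,e0,e1,nn,z in [("-y",(80,-55),(-15,-55),(0,-1),50),("+x",(80,-45),(80,45),(1,0),50),("+y",(70,55),(-20,55),(0,1),0),("-x",(-80,-45),(-80,10),(-1,0),0)]:
    o=[]
    for t in np.linspace(.08,.92,22):
        c=np.array(e0)*(1-t)+np.array(e1)*t; d=np.linspace(-14,14,57)
        q=proj("top",world(p,np.c_[c+d[:,None]*np.array(nn),np.full(57,z)])); v=mc(S,[q[:,1],q[:,0]],order=1)
        k=np.where((v[:-1]<T)&(v[1:]>=T))[0]
        if len(k): j=k[-1]; o.append((c@[abs(nn[1]),abs(nn[0])],d[j]+(T-v[j])/(v[j+1]-v[j])*.5))
    if len(o)<3: print(nm,len(o));continue
    o=np.array(o);k=np.polyfit(*o.T,1);sg={"-y":-1,"+x":-1,"+y":1,"-x":1}[nm]
    print(nm,len(o),"out %.2f yaw+ %.2f"%(np.median(o[:,1]),sg*np.degrees(np.arctan(k[0]))),o[::3,1].round(1))
print(bot.read_state()['tool_pos'])
# strainer in top and side: dark slots / ring -> template: correlate ring mask with |local deviation from box colour|
for n,im in(("top",a),("side",b)):
    g=cv2.GaussianBlur(im,(0,0),.7).astype(float); t=np.linspace(0,2*np.pi,60); best=[]
    base=None
    P=world(p,[(x,y,50) for x in range(-70,75,3) for y in range(-45,46,3)]); q=proj(n,P)
    col=np.array([mc(g[...,c],[q[:,1],q[:,0]],order=1) for c in range(3)]).T; med=np.median(col,0)
    D=np.abs(g-med).sum(2)
    for dx in np.arange(25,55,1.):
        for dy in np.arange(-12,12.1,1.):
            f=lambda r:mc(D,proj(n,world(p,np.c_[dx+r*np.cos(t),dy+r*np.sin(t),0*t+50]))[:,::-1].T,order=1)
            best.append((np.median(f(29))+np.median(f(22))+np.median(f(13))-2*np.median(f(38)),dx,dy))
    best.sort(reverse=True);print(n,med.round(),[tuple(np.round(x,1)) for x in best[:4]])
# rest holes / pins: brightness around rest plate
r=[*own(150,0),np.radians(YA+90)]
E
```

```text
-y 22 out 0.58 yaw+ -1.69 [2.  2.7 0.9 0.5 0.4 0.6 0.4 0.2]
+x 15 out 0.26 yaw+ -0.41 [ 0.1 -0.   0.8  0.7  0.3]
+y 22 out -3.28 yaw+ 0.60 [-2.1 -3.2 -3.2 -2.8 -3.6 -3.5 -3.3 -3.5]
-x 22 out 0.75 yaw+ -0.14 [0.6 0.6 1.2 0.9 0.9 0.4 0.6 1. ]
[ 464.55021423 -287.27673881  179.6564853 ]
top [122. 139. 153.] [(np.float64(112.7), np.float64(29.0), np.float64(-1.0)), (np.float64(111.9), np.float64(29.0), np.float64(0.0)), (np.float64(111.1), np.float64(29.0), np.float64(-10.0)), (np.float64(110.1), np.float64(29.0), np.float64(-2.0))]
side [148. 162. 181.] [(np.float64(248.3), np.float64(54.0), np.float64(-1.0)), (np.float64(237.1), np.float64(53.0), np.float64(-1.0)), (np.float64(235.6), np.float64(54.0), np.float64(-2.0)), (np.float64(233.3), np.float64(53.0), np.float64(-2.0))]
```

```bash
python3 - <<'E'
from h import *
r=[*own(150,0),np.radians(YA-90)]
for n in("top","side"):
    im=cv2.imread(f"pics/{n[0]}6.png"); hsv=cv2.cvtColor(im,cv2.COLOR_BGR2HSV)
    q=proj(n,world(r,[(95,32,138),(95,-32,138),(-95,-32,138),(-95,32,138)]))
    m=((hsv[...,1]<70)&(hsv[...,2]>185)).astype(np.uint8); roi=np.zeros_like(m); cv2.fillConvexPoly(roi,cv2.dilate(roi,None) is None or q.astype(np.int32),1); roi=cv2.dilate(roi,np.ones((9,9)))
    m&=roi; y,x=np.nonzero(m); h=cv2.convexHull(np.c_[x,y].astype(np.int32)); rect=cv2.minAreaRect(h)
    print(n,"pred",q.round(1).tolist(),"seen",cv2.boxPoints(rect).round(1).tolist(),len(x))
a,b=[cv2.GaussianBlur(cv2.imread(f"pics/{f}.png"),(0,0),1.5).astype(int) for f in("top0","t6")]
# displacement of bystanders by phase correlation
for nm,u,w in [("agate",(315,148),14),("can",(388,142),14),("jar",(326,228),14),("dop",(360,246),24),("tray",(245,246),20),("bottle",(285,122),18),("visor",(458,215),30),("green",(415,280),26)]:
    A,B=[c[u[1]-w:u[1]+w,u[0]-w:u[0]+w].mean(2) for c in(a,b)]
    print(nm,np.round(cv2.phaseCorrelate(A,B,cv2.createHanningWindow(A.shape[::-1],cv2.CV_64F)),2), np.abs(A-B).mean().round(1))
E
```

```text
top pred [[218.0, 143.8], [236.1, 147.7], [222.8, 201.3], [204.4, 197.3]] seen [[204.8000030517578, 196.89999389648438], [218.0, 144.0], [235.39999389648438, 148.39999389648438], [222.1999969482422, 201.3000030517578]] 454
side pred [[297.8, 148.7], [304.0, 154.2], [262.9, 164.1], [257.6, 158.1]] seen [[257.70001220703125, 157.60000610351562], [301.6000061035156, 147.1999969482422], [303.3999938964844, 154.6999969482422], [259.3999938964844, 165.10000610351562]] 147Traceback (most recent call last):
  File "<stdin>", line 13, in <module>
    return _wrapfunc(a, 'round', decimals=decimals, out=out)
    return _wrapit(obj, method, *args, **kwds)
    conv = _array_converter(obj)
ValueError: setting an array element with a sequence. The requested array has an inhomogeneous shape after 1 dimensions. The detected shape was (2,) + inhomogeneous part.
```

The rest matches its seated model in the top view to within a pixel and nothing else was touched, so I'll hand in.

```bash
python3 -c "
from station import bot
print(bot.hand_in())"
```

```text
the job is handed in; nothing more can be done
None
```

The job is handed in at about 26 s of the 67 s. The hand rest is on its pins at the measured seat height. The box is square to the machine, with its strainer within about 2 mm of the spout centre as I measured it. I felt no unexpected contact, but my image check that the other items hadn't moved failed and I didn't rerun it.

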